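# Clamp an amber bottle in the capping jig

### The arm

A 6-joint arm with a two-finger parallel gripper is mounted at the origin on the work surface. World frame = base frame: x ahead of the robot, y to its left, z up, the work surface at z = 0. Lengths are in m, angles in rad, forces in N, time in s.
With the tool pointing down it reaches from about 0.25 to 0.775 m from the base axis. Payload 4 kg.
Tool frame: the origin (TCP) lies where the fingers leave the gripper's body, on its centre line; the fingertips stand 97 mm ahead of it and the grasp point (between the pads) lies 78 mm ahead of it; z points along the fingers, y is the line along which they close (so a half turn about z gives the same grasp; the last joint's range is limited). The gripper opens to 94 mm and grips with 3 to 60 N. Pads are 16 mm wide; open, the fingers measure 119 mm over their backs; the gripper's body (75 mm by 177 mm) begins 78 mm behind the grasp point.
Start: joints at [1.054, 0.087, 1.371, -0, 1.684, -0.103], TCP at [0.221, 0.504, 0.303] pointing down, gripper open.
Joint ranges: [-3.1, 3.1], [-0.76, 2.03], [0.27, 2.55], [-1.08, 4.22], [0.17, 2.65], [-2.57, 2.57]. Speed limits (rad/s): [2.79, 2.79, 3.14, 3.14, 3.14, 3.14].

### API

Orientations are given as [roll, pitch, yaw] about the fixed x, y, z axes, in that order (R = Rz(yaw) Ry(pitch) Rx(roll)).
In Python, from bench import robot, eyes gives the robot as it stands. The module is installed in compiled form; this text tells all that it offers.
- The arm moves only by the tool carry_out, never from a script. Its argument "deltas" is a list of rows, each an object of numbers: "dx", "dy", "dz": the shift along the tool's x, y, z each as a share of 0.02 m, from -1 to 1; "wx", "wy", "wz": the turn, a rotation vector about the tool's x, y, z each as a share of 0.12 rad, from -1 to 1; "gripper": the closure in counts, from 0 (fully open) to 255 (shut). In form: [{"dx": .., "dy": .., "dz": .., "wx": .., "wy": .., "wz": .., "gripper": ..}, ...]. A call has 1 to 20 rows; each row shifts and turns the commanded pose from where the row before left it, along the tool's axes as they then stand; what a row does not reach is not made up. A row lasts 1/12 s, in which the tool goes at most 41.7 mm and 7.16 degrees, less where a joint would pass 70% of its speed; a pose out of reach is approached as far as the arm can. A call with a number of a shift or a turn outside -1 to 1 is refused whole. A call with a gripper value outside its range is refused whole. The fingers move at their own pace and stop on an object; the grip force is fixed at half the most. Time passes only in rows, so rows that do not move let the fingers close. It gives the time, the measured TCP pose, the force, the opening and the grip force at its end, in the units of the state.
- robot.get_obs(): the state, without advancing time (a new reading comes with each control period).
- eyes.snapshot(name): name is "scene" or "top"; returns the picture (420x560x3 uint8, red, green, blue); there is no depth.
- eyes.get_calibration(name): a dict with "fovy" (degrees; the focal length in pixels is half the picture's height over the tangent of half this angle, whatever the lens; pixels are square), "cx", "cy" (the principal point, pixels), "R" (3x3) and "t" (3): a world point X has camera coordinates R X + t. Camera axes: x right, y down, z forward; pixel columns grow to the right and rows downward; lengths in m; the calibration is good to about 2 mm. A picture is of the moment at which its call begins. get_calibration takes no time and is no camera call.
- robot.close_job(): hands the job in; it is judged then, once.
The state is a dict: "time": time; "joint_positions": joint angles; "qvel": joint speeds; "joint_torque": joint torques, N m; "tool_pos": TCP position; "ee_rot": TCP orientation; "wrist_force": force on the tool from outside, world axes, zero at the start; "wrist_torque": the same for the moment, N m; "width": finger opening in m; "finger_force": force on a finger pad.
Only numpy, scipy, OpenCV 4.12 (cv2) and the standard library are available. Lean on these libraries where they do the work, as an engineer would, in place of code of your own. Each camera call takes 0.05 s, during which the arm holds its last target. There are 200 camera calls.

### The job

Stand the middle-sized amber bottle upright in the vee of the bottle clamp, then let go and push the clamp's lever handle (with the fingers beside it, not gripping it) through its quarter turn to the end stop so that the jaw holds the bottle. Press the handle firmly against the stop, with about 17 newtons for half a second and never more than 27, then leave it there; do not disturb the other bottles or the beaker.

Things in the scene. Friction and masses are not known exactly. Their poses are not given: they have to be found in the camera images.
- bottle_mid (a point): Centre (half-way up) of the amber glass bottle to be clamped: body diameter 40 mm, 100 mm tall with its white cap, so its underside is 50 mm below this point; about 130 g, standing upright on the bench among a bigger and a smaller one. z is the bottle's axis.
- clamp: Bottle clamp, bolted down: grey metal plate 100 mm (x) by 185 mm (y), 10 mm thick; origin on the bench under the nest centre. At +y a metal vee block (26 mm high above the plate, about 50 mm wide in x), at -y a rubber-faced jaw, its top 25 mm above the plate, that the lever drives towards +y. Load from above, fingers at the bottle's -x and +x sides.
- nest (a point): Centre of the nest on the plate's upper face, 10 mm above the bench: where the centre of the bottle's underside is when it touches both vee faces. Axes as the clamp. Set down 1 to 3 mm short of this towards -y the bottle clears the vee; the jaw then pushes it home. With the lever open the jaw's face is 12 mm (8 mm at the least) short of a seated bottle.
- pivot (a point): Vertical pivot axis of the lever, at the handle's mid-height (45 mm above the bench), 85 mm from the nest centre towards the clamp's -y. Axes as the clamp.
- handle (a point): Point on the lever's light grey handle bar 100 mm from the pivot, the place to push. The bar is 14 mm wide, 16 mm high (37 to 53 mm above the bench; below it only the bench and the 10 mm plate) and ends 122 mm from the pivot. x points outward along the lever. Push level and square to the bar: about 6 N moves it, up to 8 N over the last third; the stop itself is rigid.
- lever (a joint): Lever angle in rad: 0 fully open, the handle pointing along the clamp's +x; grows clockwise seen from above; 1.571 at the end stop, the handle pointing along the clamp's -y. Starts at 0 to 0.3. Stiff cam: it stays where it is left.
- jaw: The rubber-faced jaw on a spring of its own; it presses the bottle with about 9 N when the lever is at its stop. Its origin has no meaning for the work.
- big_mid (a point): Bystander: centre of the bigger amber bottle, diameter 58 mm, 145 mm tall, stands loose.
- vial_mid (a point): Bystander: centre of the small amber bottle, diameter 26 mm, 62 mm tall, stands loose.
- beaker: Bystander: glass beaker, diameter 64 mm, 85 mm tall, standing on the white laboratory balance at the right of the bench. Origin at its underside.
There are look-alikes about, which are no part of the job. Leave any blue, pink or purple look-alike of the part that bears bottle_mid alone.

How it is judged:
On the way, in this order (a step that is already met when the one before it is completed fails the run):
1. the bottle stands in the vee, released, with the lever still open (horizontal distance between bottle_mid and nest below 0.008 m and z of bottle_mid in the frame of nest below 0.053 m and angle between bottle_mid's own z axis and vertical below 0.08 rad and value of joint lever below 0.5 rad and contact force between the fingers and bottle below 0.1 N), for 0.2 s.
2. the handle is pressed against the end stop by the fingers with at least 12 N (value of joint lever above 1.55 rad and contact force between the fingers and lever above 12 N), for 0.25 s.
At the end, for the whole second after the job is handed in: The lever is within 0.03 rad of its end stop, the bottle stands upright (within 0.08 rad) on the plate within 5 mm of the nest centre, at rest, and the jaw presses it with more than 4 N (value of joint lever above 1.54 rad and horizontal distance between bottle_mid and nest below 0.005 m and z of bottle_mid in the frame of nest between 0.047 and 0.053 m and angle between bottle_mid's own z axis and vertical below 0.08 rad and contact force between jaw and bottle above 4 N and linear speed of bottle below 0.01 m/s); the robot touches nothing.
It fails at once if the lever is pushed or squeezed by the robot with more than 27 N (contact force between any of the fingers, the arm and lever above 27 N).
It fails at once if another bottle or the beaker is moved more than 15 mm (distance of any of big_mid, vial_mid, beaker from where it was at the start of the episode above 0.015 m).
It also fails if it takes over 72 s, if anything falls off the work surface, if the arm or the gripper's body presses on something with over 40 N, if the wrist force passes 120 N, or if a joint passes its speed limit or range.

## Working session

There is one attempt and no reset: what is moved stays moved. The work goes in short steps, Python scripts to look and compute and a tool call to move; the robot and the scene stay as the last step left them, time stands still between calls to the robot, and variables do not carry over. Pictures are saved under pics/ and viewed, at most 10 in all, crops included, and the job is handed in when it is done.

Besides the shell and the picture viewer there is one more tool, called as a command line: name --argument value ..., lists and objects as JSON in quotes. carry_out: Moves the arm, as the interface text tells. Shift numbers are shares of 0.02 m and turn numbers shares of 0.12 rad, none past 1 either way. Its arguments: {"type":"object","properties":{"deltas":{"type":"array","items":{"type":"object","properties":{"dx":{"type":"number"},"dy":{"type":"number"},"dz":{"type":"number"},"wx":{"type":"number"},"wy":{"type":"number"},"wz":{"type":"number"},"gripper":{"type":"number"}}}}},"required":["deltas"]}

```bash
mkdir -p pics; python3 - <<'E'
from bench import robot, eyes
import cv2
for n in("scene","top"):
    im=eyes.snapshot(n); cv2.imwrite(f"pics/{n}0.png",im[:,:,::-1])
    c=eyes.get_calibration(n); print(n,c)
print(robot.get_obs())
E
```

```text
scene {'fovy': 57.66977964215651, 'cx': 277.0100935574138, 'cy': 207.92330798770507, 'R': array([[ 0.8272989 ,  0.56175317, -0.00314797],
       [ 0.41830329, -0.61976002, -0.66401798],
       [-0.37496519,  0.54802453, -0.74770998]]), 't': array([-0.34360163, -0.30158373,  1.31003971])}
top {'fovy': 54.617012087971936, 'cx': 279.14512918901494, 'cy': 214.79666018358364, 'R': array([[-0.02006298, -0.99956858, -0.02145046],
       [-0.99619827,  0.02180528, -0.08434178],
       [ 0.08477312,  0.01967676, -0.99620597]]), 't': array([-0.17994749,  0.53908674,  1.03817106])}
{'time': 0.1, 'joint_positions': array([ 1.05392017e+00,  8.79113641e-02,  1.37205371e+00, -6.28571661e-06,
        1.68363450e+00, -1.03119796e-01]), 'qvel': array([-0.00062997, -0.00126624, -0.00399237, -0.00055706,  0.00189107,
        0.0015774 ]), 'joint_torque': array([ 3.79806253e-03, -3.41250980e+01, -3.03301406e+01,  7.21081230e-02,
        3.03708413e-02, -8.51996720e-05]), 'tool_pos': array([0.22099774, 0.50332518, 0.30162957]), 'ee_rot': array([-3.13959575e+00, -2.00372954e-04,  2.72783539e+00]), 'wrist_force': array([-0.87787843,  0.31150073,  0.84722104]), 'wrist_torque': array([ 0.01604967, -0.03494856, -0.0177848 ]), 'finger_force': 0.0, 'width': 0.09381882459072571}
```

View pics/scene0.png

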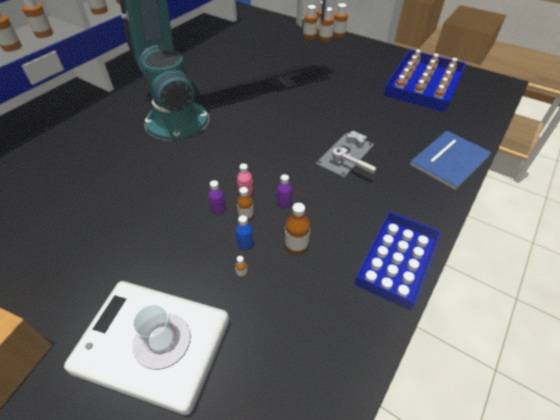

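View pics/top0.png

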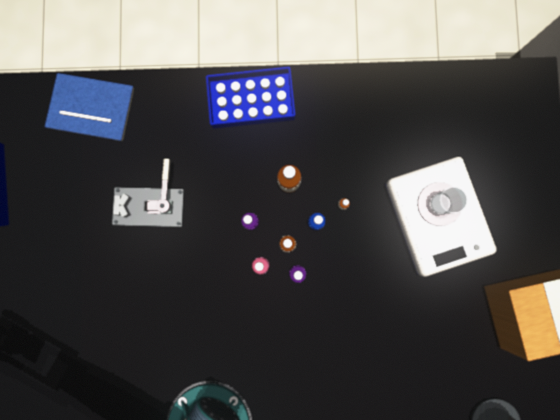

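The scene view shows amber bottles at (245,205) mid, (297,235) big and (241,267) vial. Look-alikes are purple (217,198) and (285,192), pink (245,180) and blue (244,235). In the top view they are:
- **Amber:** mid (288,243), big (289,177), vial (344,203).
- **Look-alikes:** blue (317,220), purple (249,220) and (298,274), pink (260,266).
- **Clamp:** at (148,207), vee to the left (+y world), handle pointing up to (166,162).

I choose the amber bottle at top (288,243) and scene (245,205), and check it with a crop.

```bash
cat > h.py <<'E'
import numpy as np, cv2
from bench import robot, eyes
C={n:eyes.get_calibration(n) for n in("scene","top")}
def f(c): return 210/np.tan(np.radians(c["fovy"])/2)
def ray(n,u,v):
    c=C[n]; R=np.array(c["R"]); d=R.T@np.array([(u-c["cx"])/f(c),(v-c["cy"])/f(c),1]); return -R.T@c["t"],d
def onz(n,u,v,z):
    o,d=ray(n,u,v); return o+d*(z-o[2])/d[2]
def proj(n,X):
    c=C[n]; p=np.array(c["R"])@X+c["t"]; return p[:2]/p[2]*f(c)+[c["cx"],c["cy"]]
def two(a,b):
    (o1,d1),(o2,d2)=ray("top",*a),ray("scene",*b)
    s=np.linalg.lstsq(np.c_[d1,-d2],o2-o1,rcond=None)[0]
    p,q=o1+d1*s[0],o2+d2*s[1]; return (p+q)/2,np.linalg.norm(p-q)
def blobs(m,amin=4):
    n,_,st,ce=cv2.connectedComponentsWithStats(m.astype(np.uint8)); return [(ce[i].round(1),st[i].tolist()) for i in range(1,n) if st[i,4]>=amin]
E
python3 - <<'E'
from h import *
for n in("scene","top"):
    im=cv2.imread(f"pics/{n}0.png"); hsv=cv2.cvtColor(im,cv2.COLOR_BGR2HSV)
    w=(hsv[...,1]<60)&(hsv[...,2]>200)
    r=np.s_[140:300,190:330] if n=="scene" else np.s_[150:290,230:360]
    z=np.zeros_like(w); z[r]=w[r]
    print(n,[(b[0],b[1]) for b in blobs(z,8)])
a=cv2.imread("pics/scene0.png")[125:290,190:430]; b=cv2.imread("pics/top0.png")[145:290,100:360]
a=cv2.resize(a,None,fx=3,fy=3,interpolation=3)[:, :]; b=cv2.resize(b,None,fx=3,fy=3,interpolation=3)
cv2.imwrite("pics/a.png",a); cv2.imwrite("pics/b.png",b)
E
```

```text
scene [(array([243.2, 165.9]), [240, 164, 7, 5, 25]), (array([284.4, 177. ]), [281, 175, 7, 5, 27]), (array([213.4, 183.1]), [211, 181, 6, 5, 27]), (array([243.1, 189.5]), [240, 187, 7, 6, 34]), (array([298.2, 207.1]), [293, 203, 11, 9, 78]), (array([242.4, 218.5]), [239, 216, 8, 6, 37]), (array([239.6, 258.2]), [237, 256, 6, 5, 21])]
top [(array([288.9, 171.3]), [283, 166, 12, 12, 105]), (array([345.6, 201.8]), [343, 199, 6, 6, 26]), (array([247.3, 218.9]), [244, 215, 8, 8, 50]), (array([318.2, 219.4]), [314, 216, 9, 8, 55]), (array([287.3, 243. ]), [283, 239, 9, 9, 57]), (array([258.8, 266.1]), [255, 262, 9, 9, 63]), (array([297.8, 275.1]), [294, 271, 9, 9, 55])]
```

View pics/a.png

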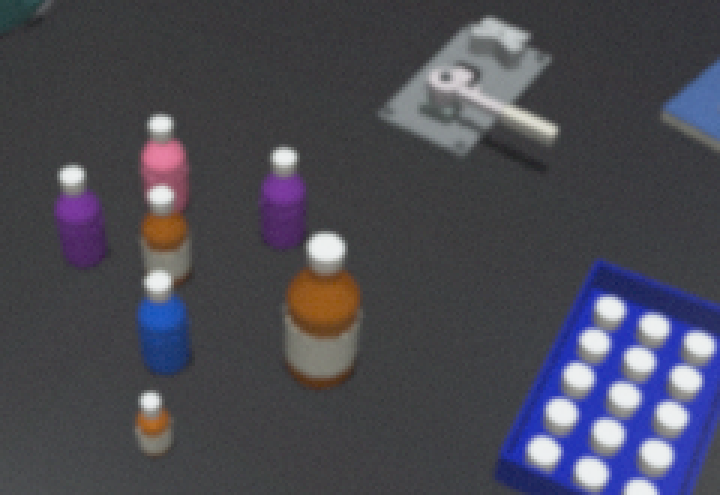

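View pics/b.png

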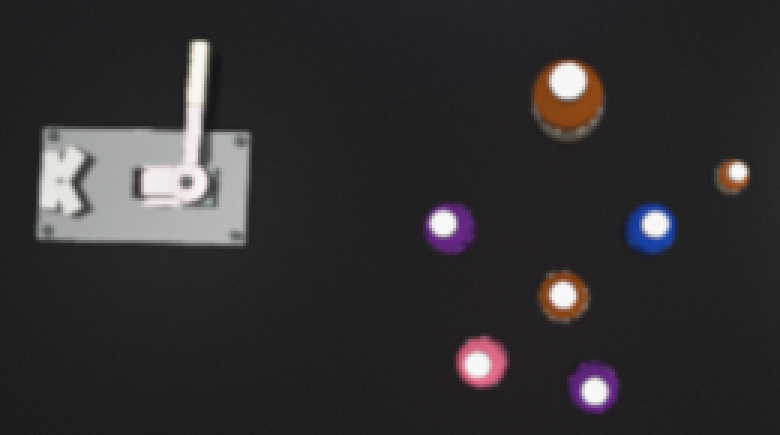

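The crops show the middle amber bottle with its white cap, in scene between pink (behind) and blue (in front). The top crop shows its cap at (562,296), i.e. (287,243). The pivot bolt is at crop (186,182) and the plate corners are clear. The choice is confirmed.

```bash
python3 - <<'E'
from h import *
pr={"mid":((287.3,243),(243.1,189.5)),"big":((288.9,171.3),(298.2,207.1)),"vial":((345.6,201.8),(239.6,258.2)),"blue":((318.2,219.4),(242.4,218.5)),"purA":((247.3,218.9),(284.4,177)),"purB":((297.8,275.1),(213.4,183.1)),"pink":((258.8,266.1),(243.2,165.9))}
for k,(a,b) in pr.items():
    p,e=two(a,b); print(k,p.round(4),"gap",round(e,4), "onz(top):",onz("top",*a,{"big":.144,"vial":.061}.get(k,.099)).round(4))
im=cv2.imread("pics/top0.png"); g=im.max(2)
m=np.zeros_like(g); r=np.s_[182:232,105:190]; m[r]=(g[r]>90)
cs,_=cv2.findContours(m,0,1); c=max(cs,key=cv2.contourArea)
q=cv2.approxPolyDP(cv2.convexHull(c),4,True)[:,0]; print(q.tolist())
W=np.array([onz("top",*p,.01)[:2] for p in c[:,0].astype(float)]).astype(np.float32)
Wm=(W*1000).astype(np.float32); print("rect",cv2.minAreaRect(Wm))
print("pivot by bolt", onz("top",100+186/3-.33,145+182/3-.33,.055))
for z in(.05,): print("handle tip",onz("top",166.3,159,z))
# lines of handle
m=np.zeros_like(g); r=np.s_[156:180,155:178]; m[r]=g[r]>110
for y in range(157,180,3):
    xs=np.where(m[y])[0]
    if len(xs): print(y,xs.min(),xs.max(),onz("top",xs.mean(),y,.053).round(4))
E
```

```text
mid [ 0.4594 -0.2118  0.1018] gap 0.0024 onz(top): [ 0.4603 -0.2109  0.099 ]
big [ 0.6236 -0.2193  0.1465] gap 0.0033 onz(top): [ 0.6255 -0.2183  0.144 ]
vial [ 0.5596 -0.3593  0.0641] gap 0.0023 onz(top): [ 0.5608 -0.359   0.061 ]
blue [ 0.5146 -0.2869  0.101 ] gap 0.0018 onz(top): [ 0.5154 -0.2864  0.099 ]
purA [ 0.5192 -0.1167  0.1012] gap 0.0024 onz(top): [ 0.5203 -0.1157  0.099 ]
purB [ 0.3829 -0.2351  0.1009] gap 0.0025 onz(top): [ 0.3836 -0.2342  0.099 ]
pink [ 0.4061 -0.1425  0.1014] gap 0.0019 onz(top): [ 0.4067 -0.1417  0.099 ]
[[182, 189], [180, 226], [112, 223], [116, 187], [167, 182]]
rect ((572.851806640625, 158.440673828125), (186.34405517578125, 117.42316436767578), 88.64568328857422)
pivot by bolt [0.56293161 0.10604606 0.055     ]
handle tip [0.68336098 0.09613172 0.05      ]
160 163 169 [0.6801 0.096  0.053 ]
163 163 169 [0.6723 0.096  0.053 ]
166 163 168 [0.6645 0.0972 0.053 ]
169 163 168 [0.6567 0.0972 0.053 ]
172 162 168 [0.6489 0.0985 0.053 ]
175 162 168 [0.6411 0.0984 0.053 ]
178 162 167 [0.6334 0.0997 0.053 ]
```

```bash
cat > plate.py <<'E'
from h import *
def edge(g,p,d,n=8):  # subpixel half-crossing going outward from p along d
    t=np.arange(-n,n,.1); P=np.array(p)[:,None]+np.array(d)[:,None]*t
    v=cv2.remap(g,P[0].astype(np.float32)[None],P[1].astype(np.float32)[None],1)[0]
    i=np.where((v[:-1]>75)&(v[1:]<=75))[0]
    return P[:,i[0]] if len(i) else None
def plate(g):
    E={}
    for k,pts,d in(("bot",[(c,224.5+(c-146)*.045) for c in range(120,175,3)],(0,1)),("top",[(c,188) for c in list(range(120,156,3))],(0,-1)),
      ("R",[(182,r) for r in range(194,222,3)],(1,0)),("L",[(114,r) for r in list(range(190,195))+list(range(216,221))],(-1,0))):
        e=np.array([x for x in (edge(g,p,d) for p in pts) if x is not None])
        E[k]=np.array([onz("top",*x,.01)[:2] for x in e])
    return E
E
python3 - <<'E'
from plate import *
g=cv2.imread("pics/top0.png").max(2).astype(np.float32)
E=plate(g)
for k,e in E.items():
    m=e.mean(0); a=np.polyfit(*( (e[:,1],e[:,0],1) if k in("bot","top") else (e[:,0],e[:,1],1)))
    print(k,len(e),m.round(4),"slope",a[0].round(4),"std",(np.polyval(a,e[:,1] if k in("bot","top") else e[:,0])-(e[:,0] if k in("bot","top") else e[:,1])).std().round(5))
E
```

```text
bot 19 [0.5144 0.1589] slope 0.0502 std 0.00037
top 12 [0.6186 0.1878] slope 0.0332 std 0.00024
R 10 [0.5611 0.0643] slope -0.0468 std 0.00013
L 10 [0.5721 0.2516] slope -0.053 std 0.00023
```

carry_out --deltas '[{"wz": -1, "dx": -0.5, "dy": -1}, {"wz": -1, "dx": -0.5, "dy": -1}, {"wz": -1, "dx": -0.5, "dy": -1}, {"wz": -0.44, "dx": -0.5, "dy": -1}]'

```text
invalid input
```

carry_out --deltas '[{"dx": -0.5, "dy": -1, "dz": 0, "wx": 0, "wy": 0, "wz": -1, "gripper": 0}, {"dx": -0.5, "dy": -1, "dz": 0, "wx": 0, "wy": 0, "wz": -1, "gripper": 0}, {"dx": -0.5, "dy": -1, "dz": 0, "wx": 0, "wy": 0, "wz": -1, "gripper": 0}, {"dx": -0.5, "dy": -1, "dz": 0, "wx": 0, "wy": 0, "wz": -0.44, "gripper": 0}]'

```text
time: 0.43
tool_pos: [0.2409, 0.4162, 0.302]
ee_rot: [-3.141, -0.001, -3.137]
wrist_force: [0.3, 0.0, -0.2]
width: 0.0941
finger_force: 0.0
```

carry_out --deltas '[{"dx": -0.35, "dy": -1, "dz": 0, "wx": 0, "wy": 0, "wz": 0, "gripper": 0}, {"dx": -0.35, "dy": -1, "dz": 0, "wx": 0, "wy": 0, "wz": 0, "gripper": 0}, {"dx": -0.35, "dy": -1, "dz": 0, "wx": 0, "wy": 0, "wz": 0, "gripper": 0}, {"dx": -0.35, "dy": -1, "dz": 0, "wx": 0, "wy": 0, "wz": 0, "gripper": 0}, {"dx": -0.35, "dy": -1, "dz": 0, "wx": 0, "wy": 0, "wz": 0, "gripper": 0}, {"dx": -0.35, "dy": -1, "dz": 0, "wx": 0, "wy": 0, "wz": 0, "gripper": 0}, {"dx": -0.35, "dy": -1, "dz": 0, "wx": 0, "wy": 0, "wz": 0, "gripper": 0}, {"dx": -0.35, "dy": -1, "dz": 0, "wx": 0, "wy": 0, "wz": 0, "gripper": 0}, {"dx": -0.35, "dy": -1, "dz": 0, "wx": 0, "wy": 0, "wz": 0, "gripper": 0}, {"dx": -0.35, "dy": -1, "dz": 0, "wx": 0, "wy": 0, "wz": 0, "gripper": 0}, {"dx": -0.35, "dy": -1, "dz": 0, "wx": 0, "wy": 0, "wz": 0, "gripper": 0}, {"dx": -0.35, "dy": -1, "dz": 0, "wx": 0, "wy": 0, "wz": 0, "gripper": 0}, {"dx": -0.35, "dy": -1, "dz": 0, "wx": 0, "wy": 0, "wz": 0, "gripper": 0}, {"dx": -0.35, "dy": -1, "dz": 0, "wx": 0, "wy": 0, "wz": 0, "gripper": 0}, {"dx": -0.35, "dy": -1, "dz": 0, "wx": 0, "wy": 0, "wz": 0, "gripper": 0}, {"dx": -0.35, "dy": -1, "dz": 0, "wx": 0, "wy": 0, "wz": 0, "gripper": 0}, {"dx": -0.35, "dy": -1, "dz": 0, "wx": 0, "wy": 0, "wz": 0, "gripper": 0}, {"dx": -0.35, "dy": -1, "dz": 0, "wx": 0, "wy": 0, "wz": 0, "gripper": 0}, {"dx": -0.35, "dy": -1, "dz": 0, "wx": 0, "wy": 0, "wz": 0, "gripper": 0}, {"dx": -0.35, "dy": -1, "dz": 0, "wx": 0, "wy": 0, "wz": 0, "gripper": 0}]'

```text
time: 2.1
tool_pos: [0.3809, 0.0161, 0.3022]
ee_rot: [3.141, -0.001, 3.14]
wrist_force: [0.8, 0.3, -0.7]
width: 0.0945
finger_force: 0.0
```

carry_out --deltas '[{"dx": -0.35, "dy": -1, "dz": 0, "wx": 0, "wy": 0, "wz": 0, "gripper": 0}, {"dx": -0.35, "dy": -1, "dz": 0, "wx": 0, "wy": 0, "wz": 0, "gripper": 0}, {"dx": -0.35, "dy": -1, "dz": 0, "wx": 0, "wy": 0, "wz": 0, "gripper": 0}, {"dx": -0.35, "dy": -1, "dz": 0, "wx": 0, "wy": 0, "wz": 0, "gripper": 0}, {"dx": -0.35, "dy": -1, "dz": 0, "wx": 0, "wy": 0, "wz": 0, "gripper": 0}, {"dx": -0.35, "dy": -1, "dz": 0, "wx": 0, "wy": 0, "wz": 0, "gripper": 0}, {"dx": -0.35, "dy": -1, "dz": 0, "wx": 0, "wy": 0, "wz": 0, "gripper": 0}, {"dx": -0.35, "dy": -1, "dz": 0, "wx": 0, "wy": 0, "wz": 0, "gripper": 0}, {"dx": -0.35, "dy": -1, "dz": 0, "wx": 0, "wy": 0, "wz": 0, "gripper": 0}, {"dx": -0.35, "dy": -1, "dz": 0, "wx": 0, "wy": 0, "wz": 0, "gripper": 0}, {"dx": -0.35, "dy": -1, "dz": 0, "wx": 0, "wy": 0, "wz": 0, "gripper": 0}, {"dx": 0, "dy": 0, "dz": 0, "wx": 0, "wy": 0, "wz": 0, "gripper": 0}, {"dx": 0, "dy": 0, "dz": 0, "wx": 0, "wy": 0, "wz": 0, "gripper": 0}]'

```text
time: 3.18
tool_pos: [0.4575, -0.2033, 0.3017]
ee_rot: [3.14, -0.002, 3.139]
wrist_force: [-0.1, 0.5, 0.6]
width: 0.0936
finger_force: 0.0
```

carry_out --deltas '[{"dx": -0.12, "dy": -0.38, "dz": 0.5, "wx": 0, "wy": 0, "wz": 0, "gripper": 0}, {"dx": 0, "dy": 0, "dz": 1, "wx": 0, "wy": 0, "wz": 0, "gripper": 0}, {"dx": 0, "dy": 0, "dz": 1, "wx": 0, "wy": 0, "wz": 0, "gripper": 0}, {"dx": 0, "dy": 0, "dz": 1, "wx": 0, "wy": 0, "wz": 0, "gripper": 0}, {"dx": 0, "dy": 0, "dz": 1, "wx": 0, "wy": 0, "wz": 0, "gripper": 0}, {"dx": 0, "dy": 0, "dz": 1, "wx": 0, "wy": 0, "wz": 0, "gripper": 0}, {"dx": 0, "dy": 0, "dz": 1, "wx": 0, "wy": 0, "wz": 0, "gripper": 0}, {"dx": 0, "dy": 0, "dz": 1, "wx": 0, "wy": 0, "wz": 0, "gripper": 0}, {"dx": 0, "dy": 0, "dz": 0.7, "wx": 0, "wy": 0, "wz": 0, "gripper": 0}, {"dx": 0, "dy": 0, "dz": 0.5, "wx": 0, "wy": 0, "wz": 0, "gripper": 0}, {"dx": 0, "dy": 0, "dz": 0, "wx": 0, "wy": 0, "wz": 0, "gripper": 0}, {"dx": 0, "dy": 0, "dz": 0, "wx": 0, "wy": 0, "wz": 0, "gripper": 0}]'

```text
time: 4.18
tool_pos: [0.4599, -0.2099, 0.1283]
ee_rot: [3.141, -0.001, 3.141]
wrist_force: [-0.2, 0.6, 0.0]
width: 0.0943
finger_force: 0.0
```

```bash
python3 - <<'E'
from h import *
a=eyes.snapshot("scene")[125:290,170:380,::-1]; b=eyes.snapshot("top")[145:310,210:400,::-1]
cv2.imwrite("pics/c.png",np.hstack([cv2.resize(a,(400,314),interpolation=3),cv2.resize(b,(362,314),interpolation=3)]))
E
```

```text
(no output)
```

View pics/c.png

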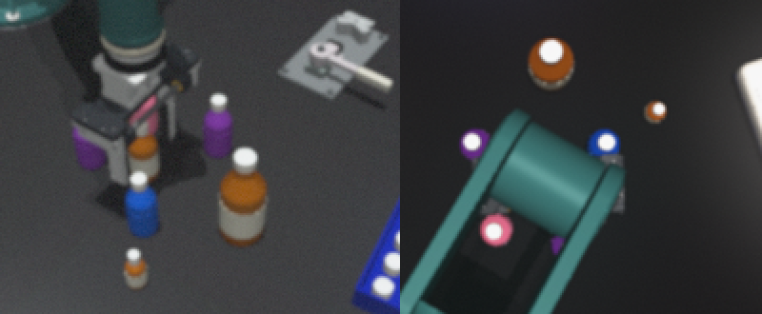

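Scene half: the gripper straddles the amber bottle at about (143,150), and all the neighbours still stand untouched. Now I close and lift.

carry_out --deltas '[{"dx": 0, "dy": 0, "dz": 0, "wx": 0, "wy": 0, "wz": 0, "gripper": 255}, {"dx": 0, "dy": 0, "dz": 0, "wx": 0, "wy": 0, "wz": 0, "gripper": 255}, {"dx": 0, "dy": 0, "dz": 0, "wx": 0, "wy": 0, "wz": 0, "gripper": 255}, {"dx": 0, "dy": 0, "dz": 0, "wx": 0, "wy": 0, "wz": 0, "gripper": 255}, {"dx": 0, "dy": 0, "dz": 0, "wx": 0, "wy": 0, "wz": 0, "gripper": 255}, {"dx": 0, "dy": 0, "dz": 0, "wx": 0, "wy": 0, "wz": 0, "gripper": 255}, {"dx": 0, "dy": 0, "dz": 0, "wx": 0, "wy": 0, "wz": 0, "gripper": 255}, {"dx": 0, "dy": 0, "dz": 0, "wx": 0, "wy": 0, "wz": 0, "gripper": 255}, {"dx": 0, "dy": 0, "dz": 0, "wx": 0, "wy": 0, "wz": 0, "gripper": 255}, {"dx": 0, "dy": 0, "dz": 0, "wx": 0, "wy": 0, "wz": 0, "gripper": 255}]'

```text
time: 5.12
tool_pos: [0.4601, -0.2105, 0.1286]
ee_rot: [3.141, -0.0, 3.141]
wrist_force: [-0.4, 0.3, 0.5]
width: 0.0391
finger_force: 30.0
```

carry_out --deltas '[{"dx": 0, "dy": 0, "dz": -0.3, "wx": 0, "wy": 0, "wz": 0, "gripper": 255}, {"dx": 0, "dy": 0, "dz": -0.7, "wx": 0, "wy": 0, "wz": 0, "gripper": 255}, {"dx": 0, "dy": 0, "dz": -1, "wx": 0, "wy": 0, "wz": 0, "gripper": 255}, {"dx": 0, "dy": 0, "dz": -1, "wx": 0, "wy": 0, "wz": 0, "gripper": 255}, {"dx": 0, "dy": 0, "dz": -1, "wx": 0, "wy": 0, "wz": 0, "gripper": 255}, {"dx": 0, "dy": 0, "dz": -1, "wx": 0, "wy": 0, "wz": 0, "gripper": 255}, {"dx": 0, "dy": 0, "dz": -1, "wx": 0, "wy": 0, "wz": 0, "gripper": 255}, {"dx": 0, "dy": 0, "dz": -1, "wx": 0, "wy": 0, "wz": 0, "gripper": 255}, {"dx": 0, "dy": 0, "dz": -0.7, "wx": 0, "wy": 0, "wz": 0, "gripper": 255}, {"dx": 0, "dy": 0, "dz": -0.3, "wx": 0, "wy": 0, "wz": 0, "gripper": 255}]'

```text
time: 5.95
tool_pos: [0.4606, -0.2108, 0.2915]
ee_rot: [-3.139, 0.004, 3.141]
wrist_force: [-0.1, -0.6, -1.2]
width: 0.0392
finger_force: 30.0
```

carry_out --deltas '[{"dx": -0.1, "dy": 0.3, "dz": 0, "wx": 0, "wy": 0, "wz": 0, "gripper": 255}, {"dx": -0.2, "dy": 0.7, "dz": 0, "wx": 0, "wy": 0, "wz": 0, "gripper": 255}, {"dx": -0.28, "dy": 1, "dz": 0, "wx": 0, "wy": 0, "wz": 0, "gripper": 255}, {"dx": -0.28, "dy": 1, "dz": 0, "wx": 0, "wy": 0, "wz": 0, "gripper": 255}, {"dx": -0.28, "dy": 1, "dz": 0, "wx": 0, "wy": 0, "wz": 0, "gripper": 255}, {"dx": -0.28, "dy": 1, "dz": 0, "wx": 0, "wy": 0, "wz": 0, "gripper": 255}, {"dx": -0.28, "dy": 1, "dz": 0, "wx": 0, "wy": 0, "wz": 0, "gripper": 255}, {"dx": -0.28, "dy": 1, "dz": 0, "wx": 0, "wy": 0, "wz": 0, "gripper": 255}, {"dx": -0.28, "dy": 1, "dz": 0, "wx": 0, "wy": 0, "wz": 0, "gripper": 255}, {"dx": -0.28, "dy": 1, "dz": 0, "wx": 0, "wy": 0, "wz": 0, "gripper": 255}, {"dx": -0.28, "dy": 1, "dz": 0, "wx": 0, "wy": 0, "wz": 0, "gripper": 255}, {"dx": -0.28, "dy": 1, "dz": 0, "wx": 0, "wy": 0, "wz": 0, "gripper": 255}, {"dx": -0.28, "dy": 1, "dz": 0, "wx": 0, "wy": 0, "wz": 0, "gripper": 255}, {"dx": -0.28, "dy": 1, "dz": 0, "wx": 0, "wy": 0, "wz": 0, "gripper": 255}, {"dx": -0.28, "dy": 1, "dz": 0, "wx": 0, "wy": 0, "wz": 0, "gripper": 255}, {"dx": -0.28, "dy": 1, "dz": 0, "wx": 0, "wy": 0, "wz": 0, "gripper": 255}, {"dx": -0.28, "dy": 1, "dz": 0, "wx": 0, "wy": 0, "wz": 0, "gripper": 255}, {"dx": -0.28, "dy": 1, "dz": 0, "wx": 0, "wy": 0, "wz": 0, "gripper": 255}, {"dx": -0.28, "dy": 1, "dz": 0, "wx": 0, "wy": 0, "wz": 0, "gripper": 255}, {"dx": -0.28, "dy": 1, "dz": 0, "wx": 0, "wy": 0, "wz": 0, "gripper": 255}]'

```text
time: 7.62
tool_pos: [0.5667, 0.1708, 0.2866]
ee_rot: [-3.141, -0.004, 3.141]
wrist_force: [-0.0, 0.0, -1.5]
width: 0.0397
finger_force: 30.0
```

carry_out --deltas '[{"dx": -0.2, "dy": 0.7, "dz": 0, "wx": 0, "wy": 0, "wz": 0, "gripper": 255}, {"dx": 0, "dy": 0.3, "dz": 0, "wx": 0, "wy": 0, "wz": 0.5, "gripper": 255}, {"dx": 0, "dy": 0, "dz": 0, "wx": 0, "wy": 0, "wz": 1, "gripper": 255}, {"dx": 0, "dy": 0, "dz": 0, "wx": 0, "wy": 0, "wz": 1, "gripper": 255}, {"dx": 0, "dy": 0, "dz": 0, "wx": 0, "wy": 0, "wz": 1, "gripper": 255}, {"dx": 0, "dy": 0, "dz": 0, "wx": 0, "wy": 0, "wz": 1, "gripper": 255}, {"dx": 0, "dy": 0, "dz": 0, "wx": 0, "wy": 0, "wz": 1, "gripper": 255}, {"dx": 0, "dy": 0, "dz": 0, "wx": 0, "wy": 0, "wz": 1, "gripper": 255}, {"dx": 0, "dy": 0, "dz": 0, "wx": 0, "wy": 0, "wz": 1, "gripper": 255}, {"dx": 0, "dy": 0, "dz": 0, "wx": 0, "wy": 0, "wz": 1, "gripper": 255}, {"dx": 0, "dy": 0, "dz": 0, "wx": 0, "wy": 0, "wz": 1, "gripper": 255}, {"dx": 0, "dy": 0, "dz": 0, "wx": 0, "wy": 0, "wz": 1, "gripper": 255}, {"dx": 0, "dy": 0, "dz": 0, "wx": 0, "wy": 0, "wz": 1, "gripper": 255}, {"dx": 0, "dy": 0, "dz": 0, "wx": 0, "wy": 0, "wz": 1, "gripper": 255}, {"dx": 0, "dy": 0, "dz": 0, "wx": 0, "wy": 0, "wz": 1, "gripper": 255}, {"dx": 0, "dy": 0, "dz": 0, "wx": 0, "wy": 0, "wz": 0.5, "gripper": 255}, {"dx": 0, "dy": 0, "dz": 0, "wx": 0, "wy": 0, "wz": -0.5, "gripper": 255}, {"dx": 0, "dy": 0, "dz": 0, "wx": 0, "wy": 0, "wz": 0, "gripper": 255}, {"dx": 0, "dy": 0, "dz": 0, "wx": 0, "wy": 0, "wz": 0, "gripper": 255}]'

```text
time: 9.2
tool_pos: [0.571, 0.1894, 0.2876]
ee_rot: [-3.14, 0.0, 1.519]
wrist_force: [0.4, 0.1, -1.4]
width: 0.0397
finger_force: 30.0
```

carry_out --deltas '[{"dx": 0, "dy": -0.2, "dz": 0.5, "wx": 0, "wy": 0, "wz": 0, "gripper": 255}, {"dx": 0, "dy": 0, "dz": 1, "wx": 0, "wy": 0, "wz": 0, "gripper": 255}, {"dx": 0, "dy": 0, "dz": 1, "wx": 0, "wy": 0, "wz": 0, "gripper": 255}, {"dx": 0, "dy": 0, "dz": 1, "wx": 0, "wy": 0, "wz": 0, "gripper": 255}, {"dx": 0, "dy": 0, "dz": 1, "wx": 0, "wy": 0, "wz": 0, "gripper": 255}, {"dx": 0, "dy": 0, "dz": 0.7, "wx": 0, "wy": 0, "wz": 0, "gripper": 255}, {"dx": 0, "dy": 0, "dz": 0.3, "wx": 0, "wy": 0, "wz": 0, "gripper": 255}, {"dx": 0, "dy": 0, "dz": 0, "wx": 0, "wy": 0, "wz": 0, "gripper": 255}, {"dx": 0, "dy": 0, "dz": 0, "wx": 0, "wy": 0, "wz": 0, "gripper": 255}]'

```text
time: 9.95
tool_pos: [0.5674, 0.1896, 0.1788]
ee_rot: [-3.141, -0.0, 1.52]
wrist_force: [-0.4, -1.0, -1.0]
width: 0.0395
finger_force: 30.0
```

```bash
python3 - <<'E'
from h import *
o=robot.get_obs(); print(o["tool_pos"],o["ee_rot"])
im=eyes.snapshot("scene")[:,:,::-1].copy(); cv2.imwrite("pics/s1.png",im)
s0=cv2.imread("pics/scene0.png")
nest=np.array([.567,.191,.01]); piv=np.array([.563,.106,.053]); ex=np.array([1,-.048,0]); ey=np.array([.048,1,0])
def mk(im,P,c):
    u,v=proj("scene",P); cv2.circle(im,(int((u-305+.5)*6),int((v-110+.5)*6)),2,c,-1)
def crop(s): return cv2.resize(s[110:190,305:370],None,fx=6,fy=6,interpolation=3)
A,B=crop(s0),crop(im)
c0=np.array([.567,.191,.01])-.035*ey   # plate centre guess
pc=nest+ey*(-.033)
for I in(A,B):
    mk(I,nest,(0,0,255)); mk(I,piv,(0,255,0))
    for a in(-.05,.05):
        for b in(-.0925,.0925): mk(I,pc+a*ex+b*ey,(255,0,255))
bot=np.array([o["tool_pos"][0],o["tool_pos"][1],o["tool_pos"][2]-.128])
for d in(-.02,.02): mk(B,bot+np.array([d*.827,d*.56,0]),(0,255,255))
cv2.imwrite("pics/d.png",np.hstack([A,B]))
E
```

```text
[0.56738951 0.18961976 0.17883716] [-3.14146074e+00 -4.07817286e-05  1.52018970e+00]
```

View pics/d.png

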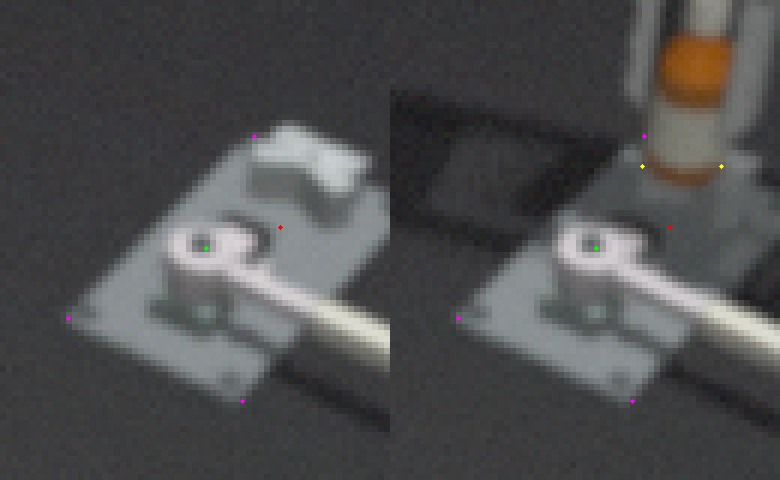

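Left half: the predicted plate corners sit on the real corners and the pivot mark (206,248) sits on the bolt. Right half: the held bottle's underside (648–722) matches the prediction (642–721). I'll check the nest against the vee notch in both views.

```bash
python3 - <<'E'
from h import *
g=cv2.imread("pics/top0.png").min(2)
print(g[188:222:1,112:134])
ey=np.array([.048,1]);ex=np.array([1,-.048])
for n,u,v in(("scene",305+318/6-.4,110+170/6-.4),("top",100+70/3-.3,145+180/3-.3)):
    p=onz(n,u,v,.036)[:2]; d=p-[.567,.191]; print(n,p,"clamp xy from nest",d@ex,d@ey)
E
```

```text
[[ 32  46  92 125 117 103 103 121 138 139 138 138 139 141 142 142 142 141
  141 140 140 142]
 [ 31  51 105 134 115  98  97 123 152 160 161 160 163 164 167 166 164 166
  166 167 167 167]
 [ 31  51 107 133 108  89  88 112 147 163 164 164 165 165 167 166 167 168
  167 168 169 170]
 [ 31  53 109 139 119 100  99 123 153 163 163 163 164 164 165 165 166 166
  167 167 169 168]
 [ 31  56 111 152 148 140 139 149 160 162 163 165 165 164 164 166 165 166
  167 168 167 169]
 [ 31  53 112 155 162 160 161 162 162 165 173 180 174 159 159 163 167 167
  167 167 168 168]
 [ 32  55 113 161 170 169 168 164 160 168 189 206 199 172 150 149 158 165
  168 170 167 168]
 [ 33  62 133 186 197 194 188 173 151 168 202 222 220 205 178 144 135 147
  163 168 169 168]
 [ 35  75 155 209 219 217 214 185 139 173 214 226 226 223 212 176 126 114
  136 159 166 169]
 [ 34  80 163 216 225 225 223 194 152 189 221 226 227 228 223 190 119  79
   96 130 157 166]
 [ 36  82 164 215 225 226 225 205 185 211 225 226 227 227 215 170  97  63
   75 112 150 166]
 [ 36  85 166 216 224 225 226 220 214 223 226 227 227 221 191 128  72  61
   
[... 1542 characters left out ...]
179 183 163 118  88  77  89 117 141
  156 165 169 168]
 [ 85 136 160 165 164 165 163 163 164 167 165 151 127 116 115 133 153 164
  167 168 170 169]
 [ 91 140 160 164 165 165 166 166 165 166 165 162 157 152 152 159 166 169
  169 168 169 169]
 [100 147 154 151 152 160 164 165 167 166 167 168 168 166 166 168 170 169
  170 168 169 169]
 [108 144 135 121 119 137 158 165 166 166 167 168 168 168 167 168 168 168
  169 169 168 170]
 [107 137 116  96  93 114 149 164 167 167 167 166 168 168 167 168 167 168
  169 169 168 170]]
scene [0.5735852  0.21267191] clamp xy from nest 0.00554494550617507 0.021987998689628137
top [0.56903722 0.2127958 ] clamp xy from nest 0.0009910187252062763 0.021893589939367863
```

carry_out --deltas '[{"dx": -0.06, "dy": 0, "dz": 0.3, "wx": 0, "wy": 0, "wz": 0, "gripper": 255}, {"dx": 0, "dy": 0, "dz": 0.5, "wx": 0, "wy": 0, "wz": 0, "gripper": 255}, {"dx": 0, "dy": 0, "dz": 0.4, "wx": 0, "wy": 0, "wz": 0, "gripper": 255}, {"dx": 0, "dy": 0, "dz": 0.3, "wx": 0, "wy": 0, "wz": 0, "gripper": 255}, {"dx": 0, "dy": 0, "dz": 0.2, "wx": 0, "wy": 0, "wz": 0, "gripper": 255}, {"dx": 0, "dy": 0, "dz": 0.15, "wx": 0, "wy": 0, "wz": 0, "gripper": 255}, {"dx": 0, "dy": 0, "dz": 0.07, "wx": 0, "wy": 0, "wz": 0, "gripper": 255}, {"dx": 0, "dy": 0, "dz": 0, "wx": 0, "wy": 0, "wz": 0, "gripper": 255}, {"dx": 0, "dy": 0, "dz": 0, "wx": 0, "wy": 0, "wz": 0, "gripper": 255}]'

```text
time: 10.75
tool_pos: [0.5669, 0.1882, 0.1397]
ee_rot: [-3.14, 0.001, 1.521]
wrist_force: [-2.0, -1.5, -3.9]
width: 0.0391
finger_force: 30.0
```

carry_out --deltas '[{"dx": 0, "dy": 0, "dz": 0.05, "wx": 0, "wy": 0, "wz": 0, "gripper": 255}, {"dx": 0, "dy": 0, "dz": 0, "wx": 0, "wy": 0, "wz": 0, "gripper": 255}, {"dx": 0, "dy": 0, "dz": 0, "wx": 0, "wy": 0, "wz": 0, "gripper": 255}, {"dx": 0, "dy": 0, "dz": 0, "wx": 0, "wy": 0, "wz": 0, "gripper": 255}]'

```text
time: 11.08
tool_pos: [0.567, 0.1881, 0.1393]
ee_rot: [-3.141, 0.001, 1.521]
wrist_force: [-2.3, -3.6, -0.8]
width: 0.0392
finger_force: 30.0
```

carry_out --deltas '[{"dx": -0.08, "dy": -0.03, "dz": 0, "wx": 0, "wy": 0, "wz": 0, "gripper": 255}, {"dx": 0, "dy": 0, "dz": 0, "wx": 0, "wy": 0, "wz": 0, "gripper": 255}, {"dx": 0, "dy": 0, "dz": 0, "wx": 0, "wy": 0, "wz": 0, "gripper": 255}, {"dx": 0, "dy": 0, "dz": 0, "wx": 0, "wy": 0, "wz": 0, "gripper": 255}]'

```text
time: 11.42
tool_pos: [0.5671, 0.1872, 0.1397]
ee_rot: [3.14, -0.001, 1.521]
wrist_force: [0.1, -0.0, -1.8]
width: 0.0395
finger_force: 30.0
```

carry_out --deltas '[{"dx": -0.03, "dy": 0, "dz": 0.04, "wx": 0, "wy": 0, "wz": 0, "gripper": 255}, {"dx": 0, "dy": 0, "dz": 0, "wx": 0, "wy": 0, "wz": 0, "gripper": 255}, {"dx": 0, "dy": 0, "dz": 0, "wx": 0, "wy": 0, "wz": 0, "gripper": 255}]'

```text
time: 11.67
tool_pos: [0.5667, 0.1863, 0.1386]
ee_rot: [3.141, -0.0, 1.521]
wrist_force: [-0.1, -0.5, -1.2]
width: 0.0394
finger_force: 30.0
```

carry_out --deltas '[{"dx": 0, "dy": 0, "dz": 0.03, "wx": 0, "wy": 0, "wz": 0, "gripper": 255}, {"dx": 0, "dy": 0, "dz": 0, "wx": 0, "wy": 0, "wz": 0, "gripper": 255}, {"dx": 0, "dy": 0, "dz": 0, "wx": 0, "wy": 0, "wz": 0, "gripper": 255}]'

```text
time: 11.92
tool_pos: [0.5667, 0.1864, 0.1385]
ee_rot: [3.141, -0.001, 1.521]
wrist_force: [-1.6, 0.7, 1.5]
width: 0.0394
finger_force: 30.0
```

The underside has touched down (Fz rose by about 2.7 N), so I release and rise.

carry_out --deltas '[{"dx": 0, "dy": 0, "dz": 0, "wx": 0, "wy": 0, "wz": 0, "gripper": 0}, {"dx": 0, "dy": 0, "dz": 0, "wx": 0, "wy": 0, "wz": 0, "gripper": 0}, {"dx": 0, "dy": 0, "dz": 0, "wx": 0, "wy": 0, "wz": 0, "gripper": 0}, {"dx": 0, "dy": 0, "dz": 0, "wx": 0, "wy": 0, "wz": 0, "gripper": 0}, {"dx": 0, "dy": 0, "dz": 0, "wx": 0, "wy": 0, "wz": 0, "gripper": 0}, {"dx": 0, "dy": 0, "dz": 0, "wx": 0, "wy": 0, "wz": 0, "gripper": 0}, {"dx": 0, "dy": 0, "dz": -0.5, "wx": 0, "wy": 0, "wz": 0, "gripper": 0}, {"dx": 0, "dy": 0, "dz": -1, "wx": 0, "wy": 0, "wz": 0, "gripper": 0}, {"dx": 0, "dy": 0, "dz": -1, "wx": 0, "wy": 0, "wz": 0, "gripper": 0}, {"dx": 0, "dy": 0, "dz": -1, "wx": 0, "wy": 0, "wz": 0, "gripper": 0}, {"dx": 0, "dy": 0, "dz": -1, "wx": 0, "wy": 0, "wz": 0, "gripper": 0}, {"dx": 0, "dy": 0, "dz": -0.8, "wx": 0, "wy": 0, "wz": 0, "gripper": 0}, {"dx": 0, "dy": 0, "dz": 0, "wx": 0, "wy": 0, "wz": 0, "gripper": 0}]'

```text
time: 13.0
tool_pos: [0.5681, 0.1866, 0.2496]
ee_rot: [3.133, -0.003, 1.521]
wrist_force: [0.9, 0.5, 1.2]
width: 0.0943
finger_force: 0.0
```

```bash
python3 - <<'E'
from h import *
im=eyes.snapshot("scene")[:,:,::-1].copy(); cv2.imwrite("pics/s2.png",im)
t=eyes.snapshot("top")[:,:,::-1].copy(); cv2.imwrite("pics/t2.png",t)
nest=np.array([.567,.190,.01]); I=cv2.resize(im[95:190,295:385],None,fx=5,fy=5,interpolation=3)
for P in (nest,nest+[0,0,.1]):
    u,v=proj("scene",P); print(u,v); cv2.circle(I,(int((u-294.5)*5),int((v-94.5)*5)),2,(0,0,255),-1)
T=cv2.resize(t[150:245,100:190],None,fx=3.5,fy=5,interpolation=3)
cv2.imwrite("pics/e.png",np.hstack([I,T]))
hsv=cv2.cvtColor(im,cv2.COLOR_BGR2HSV); w=(hsv[...,1]<60)&(hsv[...,2]>200); z=np.zeros_like(w); z[80:130,330:380]=w[80:130,330:380]
for b in blobs(z,8): print(b,onz("scene",*b[0],.109))
E
```

```text
351.17730926760487 147.61282408246524
356.02447063502836 120.95566007301538
```

View pics/e.png

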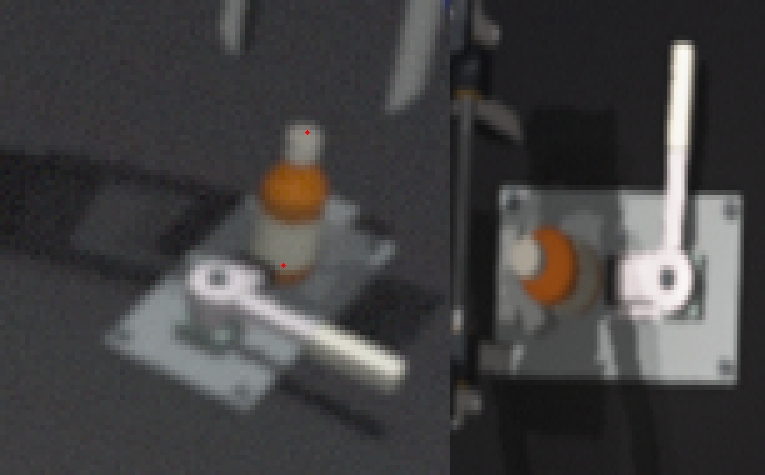

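Left half: the bottle stands upright in the vee, cap at (303,140). Right half (top): the bottle sits short of the vee, the jaw has clearance and the lever is still open with its bar near (680,100). Now I move to the +y side of the handle with the fingers closed.

carry_out --deltas '[{"dx": 0, "dy": 0, "dz": 0, "wx": 0, "wy": 0, "wz": 0.24, "gripper": 255}, {"dx": -0.45, "dy": 0.85, "dz": 0, "wx": 0, "wy": 0, "wz": 0, "gripper": 255}, {"dx": -0.45, "dy": 0.85, "dz": 0, "wx": 0, "wy": 0, "wz": 0, "gripper": 255}, {"dx": -0.45, "dy": 0.85, "dz": 0, "wx": 0, "wy": 0, "wz": 0, "gripper": 255}, {"dx": -0.45, "dy": 0.85, "dz": 0, "wx": 0, "wy": 0, "wz": 0, "gripper": 255}, {"dx": -0.45, "dy": 0.85, "dz": 0, "wx": 0, "wy": 0, "wz": 0, "gripper": 255}, {"dx": -0.45, "dy": 0.85, "dz": 0, "wx": 0, "wy": 0, "wz": 0, "gripper": 255}, {"dx": 0, "dy": 0, "dz": 0, "wx": 0, "wy": 0, "wz": 0, "gripper": 255}, {"dx": 0, "dy": 0, "dz": 0, "wx": 0, "wy": 0, "wz": 0, "gripper": 255}, {"dx": 0, "dy": 0, "dz": 0, "wx": 0, "wy": 0, "wz": 0, "gripper": 255}]'

```text
time: 13.93
tool_pos: [0.6631, 0.1247, 0.2424]
ee_rot: [-3.139, -0.0, 1.492]
wrist_force: [-0.3, 0.3, -0.5]
width: 0.0308
finger_force: 0.0
```

carry_out --deltas '[{"dx": 0, "dy": 0, "dz": 0.7, "wx": 0, "wy": 0, "wz": 0, "gripper": 255}, {"dx": 0, "dy": 0, "dz": 1, "wx": 0, "wy": 0, "wz": 0, "gripper": 255}, {"dx": 0, "dy": 0, "dz": 1, "wx": 0, "wy": 0, "wz": 0, "gripper": 255}, {"dx": 0, "dy": 0, "dz": 1, "wx": 0, "wy": 0, "wz": 0, "gripper": 255}, {"dx": 0, "dy": 0, "dz": 1, "wx": 0, "wy": 0, "wz": 0, "gripper": 255}, {"dx": 0, "dy": 0, "dz": 0.7, "wx": 0, "wy": 0, "wz": 0, "gripper": 255}, {"dx": 0, "dy": 0, "dz": 0.37, "wx": 0, "wy": 0, "wz": 0, "gripper": 255}, {"dx": 0, "dy": 0, "dz": 0, "wx": 0, "wy": 0, "wz": 0, "gripper": 255}, {"dx": -0.2, "dy": 0, "dz": 0, "wx": 0, "wy": 0, "wz": 0, "gripper": 255}, {"dx": 0, "dy": 0, "dz": 0, "wx": 0, "wy": 0, "wz": 0, "gripper": 255}, {"dx": 0, "dy": 0, "dz": 0, "wx": 0, "wy": 0, "wz": 0, "gripper": 255}]'

```text
time: 14.85
tool_pos: [0.6644, 0.1202, 0.1305]
ee_rot: [3.138, -0.001, 1.492]
wrist_force: [-0.3, 0.9, -0.2]
width: 0.0006
finger_force: 0.0
```

carry_out --deltas '[{"dx": -0.1, "dy": 0, "dz": 0, "wx": 0, "wy": 0, "wz": 0, "gripper": 255}, {"dx": -0.1, "dy": 0, "dz": 0, "wx": 0, "wy": 0, "wz": 0, "gripper": 255}, {"dx": 0, "dy": 0, "dz": 0, "wx": 0, "wy": 0, "wz": 0, "gripper": 255}, {"dx": 0, "dy": 0, "dz": 0, "wx": 0, "wy": 0, "wz": 0, "gripper": 255}]'

```text
time: 15.18
tool_pos: [0.6635, 0.1161, 0.1288]
ee_rot: [3.141, -0.0, 1.491]
wrist_force: [1.2, -0.3, 0.2]
width: 0.0001
finger_force: 0.0
```

carry_out --deltas '[{"dx": -0.1, "dy": 0, "dz": 0, "wx": 0, "wy": 0, "wz": 0, "gripper": 255}, {"dx": 0, "dy": 0, "dz": 0, "wx": 0, "wy": 0, "wz": 0, "gripper": 255}, {"dx": -0.05, "dy": 0, "dz": 0, "wx": 0, "wy": 0, "wz": 0, "gripper": 255}, {"dx": 0, "dy": 0, "dz": 0, "wx": 0, "wy": 0, "wz": 0, "gripper": 255}]'

```text
time: 15.52
tool_pos: [0.6632, 0.1144, 0.1286]
ee_rot: [3.141, -0.002, 1.492]
wrist_force: [0.1, 4.4, 1.0]
width: 0.0003
finger_force: 2.1
```

Contact is at 4.4 N with the TCP about 16.5 mm off the bar line. Now I follow the arc.

carry_out --deltas '[{"dx": -0.2, "dy": 0.03, "dz": 0, "wx": 0, "wy": 0, "wz": 0.333, "gripper": 255}, {"dx": -0.2, "dy": 0.03, "dz": 0, "wx": 0, "wy": 0, "wz": 0.333, "gripper": 255}, {"dx": -0.2, "dy": 0.03, "dz": 0, "wx": 0, "wy": 0, "wz": 0.333, "gripper": 255}, {"dx": -0.2, "dy": 0.03, "dz": 0, "wx": 0, "wy": 0, "wz": 0.333, "gripper": 255}, {"dx": -0.2, "dy": 0.03, "dz": 0, "wx": 0, "wy": 0, "wz": 0.333, "gripper": 255}]'

```text
time: 15.93
tool_pos: [0.663, 0.0948, 0.1286]
ee_rot: [-3.141, -0.003, 1.291]
wrist_force: [1.1, 5.8, 0.5]
width: 0.0001
finger_force: 2.8
```

carry_out --deltas '[{"dx": -0.2, "dy": 0.03, "dz": 0, "wx": 0, "wy": 0, "wz": 0.333, "gripper": 255}, {"dx": -0.2, "dy": 0.03, "dz": 0, "wx": 0, "wy": 0, "wz": 0.333, "gripper": 255}, {"dx": -0.2, "dy": 0.03, "dz": 0, "wx": 0, "wy": 0, "wz": 0.333, "gripper": 255}, {"dx": -0.2, "dy": 0.03, "dz": 0, "wx": 0, "wy": 0, "wz": 0.333, "gripper": 255}, {"dx": -0.2, "dy": 0.03, "dz": 0, "wx": 0, "wy": 0, "wz": 0.333, "gripper": 255}, {"dx": -0.2, "dy": 0.03, "dz": 0, "wx": 0, "wy": 0, "wz": 0.333, "gripper": 255}, {"dx": -0.2, "dy": 0.03, "dz": 0, "wx": 0, "wy": 0, "wz": 0.333, "gripper": 255}, {"dx": -0.2, "dy": 0.03, "dz": 0, "wx": 0, "wy": 0, "wz": 0.333, "gripper": 255}, {"dx": -0.2, "dy": 0.03, "dz": 0, "wx": 0, "wy": 0, "wz": 0.333, "gripper": 255}, {"dx": -0.2, "dy": 0.03, "dz": 0, "wx": 0, "wy": 0, "wz": 0.333, "gripper": 255}, {"dx": -0.2, "dy": 0.03, "dz": 0, "wx": 0, "wy": 0, "wz": 0.333, "gripper": 255}, {"dx": -0.2, "dy": 0.03, "dz": 0, "wx": 0, "wy": 0, "wz": 0.333, "gripper": 255}, {"dx": -0.2, "dy": 0.03, "dz": 0, "wx": 0, "wy": 0, "wz": 0.333, "gripper": 255}, {"dx": -0.2, "dy": 0.03, "dz": 0, "wx": 0, "wy": 0, "wz": 0.333, "gripper": 255}, {"dx": -0.2, "dy": 0.03, "dz": 0, "wx": 0, "wy": 0, "wz": 0.333, "gripper": 255}, {"dx": -0.2, "dy": 0.03, "dz": 0, "wx": 0, "wy": 0, "wz": 0.333, "gripper": 255}]'

```text
time: 17.27
tool_pos: [0.6369, 0.0369, 0.1287]
ee_rot: [-3.14, -0.004, 0.652]
wrist_force: [2.2, 5.7, -0.5]
width: 0.0
finger_force: 2.7
```

carry_out --deltas '[{"dx": -0.2, "dy": 0.03, "dz": 0, "wx": 0, "wy": 0, "wz": 0.333, "gripper": 255}, {"dx": -0.2, "dy": 0.03, "dz": 0, "wx": 0, "wy": 0, "wz": 0.333, "gripper": 255}, {"dx": -0.2, "dy": 0.03, "dz": 0, "wx": 0, "wy": 0, "wz": 0.333, "gripper": 255}, {"dx": -0.2, "dy": 0.03, "dz": 0, "wx": 0, "wy": 0, "wz": 0.333, "gripper": 255}, {"dx": -0.2, "dy": 0.03, "dz": 0, "wx": 0, "wy": 0, "wz": 0.333, "gripper": 255}, {"dx": -0.2, "dy": 0.03, "dz": 0, "wx": 0, "wy": 0, "wz": 0.333, "gripper": 255}, {"dx": -0.2, "dy": 0.03, "dz": 0, "wx": 0, "wy": 0, "wz": 0.333, "gripper": 255}, {"dx": -0.2, "dy": 0.03, "dz": 0, "wx": 0, "wy": 0, "wz": 0.333, "gripper": 255}, {"dx": -0.2, "dy": 0.03, "dz": 0, "wx": 0, "wy": 0, "wz": 0.333, "gripper": 255}, {"dx": -0.2, "dy": 0.03, "dz": 0, "wx": 0, "wy": 0, "wz": 0.333, "gripper": 255}, {"dx": -0.2, "dy": 0.03, "dz": 0, "wx": 0, "wy": 0, "wz": 0.333, "gripper": 255}, {"dx": -0.2, "dy": 0.03, "dz": 0, "wx": 0, "wy": 0, "wz": 0.333, "gripper": 255}, {"dx": -0.2, "dy": 0.03, "dz": 0, "wx": 0, "wy": 0, "wz": 0.333, "gripper": 255}]'

```text
time: 18.35
tool_pos: [0.5938, 0.0086, 0.1287]
ee_rot: [-3.14, -0.005, 0.132]
wrist_force: [5.8, 3.6, -3.5]
width: 0.0007
finger_force: 3.0
```

carry_out --deltas '[{"dx": -0.1, "dy": 0.015, "dz": 0, "wx": 0, "wy": 0, "wz": 0.167, "gripper": 255}, {"dx": -0.1, "dy": 0.015, "dz": 0, "wx": 0, "wy": 0, "wz": 0.167, "gripper": 255}, {"dx": -0.1, "dy": 0.015, "dz": 0, "wx": 0, "wy": 0, "wz": 0.167, "gripper": 255}, {"dx": -0.1, "dy": 0.015, "dz": 0, "wx": 0, "wy": 0, "wz": 0.167, "gripper": 255}, {"dx": -0.1, "dy": 0.015, "dz": 0, "wx": 0, "wy": 0, "wz": 0.167, "gripper": 255}, {"dx": -0.1, "dy": 0.015, "dz": 0, "wx": 0, "wy": 0, "wz": 0.167, "gripper": 255}, {"dx": 0, "dy": 0, "dz": 0, "wx": 0, "wy": 0, "wz": 0, "gripper": 255}]'

```text
time: 18.93
tool_pos: [0.582, 0.0054, 0.1287]
ee_rot: [-3.14, -0.005, 0.013]
wrist_force: [5.0, 3.0, -3.5]
width: 0.0003
finger_force: 2.6
```

carry_out --deltas '[{"dx": -0.05, "dy": 0, "dz": 0, "wx": 0, "wy": 0, "wz": 0.08, "gripper": 255}, {"dx": -0.05, "dy": 0, "dz": 0, "wx": 0, "wy": 0, "wz": 0.08, "gripper": 255}, {"dx": 0, "dy": 0, "dz": 0, "wx": 0, "wy": 0, "wz": 0, "gripper": 255}]'

```text
time: 19.18
tool_pos: [0.5803, 0.0051, 0.1287]
ee_rot: [-3.141, -0.005, -0.006]
wrist_force: [5.9, 2.2, -1.9]
width: 0.0003
finger_force: 2.8
```

carry_out --deltas '[{"dx": -0.05, "dy": 0, "dz": 0, "wx": 0, "wy": 0, "wz": 0.08, "gripper": 255}, {"dx": -0.05, "dy": 0, "dz": 0, "wx": 0, "wy": 0, "wz": 0.08, "gripper": 255}, {"dx": 0, "dy": 0, "dz": 0, "wx": 0, "wy": 0, "wz": 0, "gripper": 255}, {"dx": 0, "dy": 0, "dz": 0, "wx": 0, "wy": 0, "wz": 0, "gripper": 255}]'

```text
time: 19.52
tool_pos: [0.5783, 0.0048, 0.1287]
ee_rot: [3.142, -0.005, -0.025]
wrist_force: [5.0, 2.4, -3.7]
width: 0.0009
finger_force: 2.8
```

carry_out --deltas '[{"dx": -0.05, "dy": 0, "dz": 0, "wx": 0, "wy": 0, "wz": 0.08, "gripper": 255}, {"dx": 0, "dy": 0, "dz": 0, "wx": 0, "wy": 0, "wz": 0, "gripper": 255}, {"dx": 0, "dy": 0, "dz": 0, "wx": 0, "wy": 0, "wz": 0, "gripper": 255}]'

```text
time: 19.77
tool_pos: [0.5774, 0.0047, 0.1287]
ee_rot: [3.141, -0.005, -0.035]
wrist_force: [5.5, 0.8, -3.5]
width: 0.0004
finger_force: 2.9
```

carry_out --deltas '[{"dx": -0.05, "dy": 0, "dz": 0, "wx": 0, "wy": 0, "wz": 0.08, "gripper": 255}, {"dx": 0, "dy": 0, "dz": 0, "wx": 0, "wy": 0, "wz": 0, "gripper": 255}, {"dx": 0, "dy": 0, "dz": 0, "wx": 0, "wy": 0, "wz": 0, "gripper": 255}]'

```text
time: 20.02
tool_pos: [0.5764, 0.0046, 0.1287]
ee_rot: [3.141, -0.006, -0.045]
wrist_force: [6.7, 0.4, -3.4]
width: 0.0005
finger_force: 2.9
```

carry_out --deltas '[{"dx": -0.05, "dy": 0, "dz": 0, "wx": 0, "wy": 0, "wz": 0.03, "gripper": 255}, {"dx": 0, "dy": 0, "dz": 0, "wx": 0, "wy": 0, "wz": 0, "gripper": 255}, {"dx": 0, "dy": 0, "dz": 0, "wx": 0, "wy": 0, "wz": 0, "gripper": 255}]'

```text
time: 20.27
tool_pos: [0.5754, 0.0045, 0.1287]
ee_rot: [3.141, -0.006, -0.048]
wrist_force: [5.9, 0.9, -3.0]
width: 0.0008
finger_force: 3.0
```

carry_out --deltas '[{"dx": -0.05, "dy": 0, "dz": 0, "wx": 0, "wy": 0, "wz": 0.03, "gripper": 255}, {"dx": 0, "dy": 0, "dz": 0, "wx": 0, "wy": 0, "wz": 0, "gripper": 255}, {"dx": 0, "dy": 0, "dz": 0, "wx": 0, "wy": 0, "wz": 0, "gripper": 255}]'

```text
time: 20.52
tool_pos: [0.5744, 0.0044, 0.1287]
ee_rot: [3.141, -0.006, -0.052]
wrist_force: [6.1, -0.4, -3.7]
width: 0.0002
finger_force: 3.0
```

carry_out --deltas '[{"dx": -0.04, "dy": 0, "dz": 0, "wx": 0, "wy": 0, "wz": 0, "gripper": 255}, {"dx": 0, "dy": 0, "dz": 0, "wx": 0, "wy": 0, "wz": 0, "gripper": 255}, {"dx": 0, "dy": 0, "dz": 0, "wx": 0, "wy": 0, "wz": 0, "gripper": 255}]'

```text
time: 20.77
tool_pos: [0.5737, 0.0044, 0.1287]
ee_rot: [3.141, -0.006, -0.052]
wrist_force: [5.4, -0.2, -3.8]
width: 0.0006
finger_force: 3.0
```

carry_out --deltas '[{"dx": -0.05, "dy": 0, "dz": 0, "wx": 0, "wy": 0, "wz": 0, "gripper": 255}, {"dx": 0, "dy": 0, "dz": 0, "wx": 0, "wy": 0, "wz": 0, "gripper": 255}, {"dx": 0, "dy": 0, "dz": 0, "wx": 0, "wy": 0, "wz": 0, "gripper": 255}]'

```text
time: 21.02
tool_pos: [0.5727, 0.0044, 0.1287]
ee_rot: [3.14, -0.006, -0.052]
wrist_force: [6.1, 0.5, -3.0]
width: 0.0006
finger_force: 3.0
```

carry_out --deltas '[{"dx": -0.05, "dy": 0, "dz": 0, "wx": 0, "wy": 0, "wz": 0, "gripper": 255}, {"dx": 0, "dy": 0, "dz": 0, "wx": 0, "wy": 0, "wz": 0, "gripper": 255}, {"dx": 0, "dy": 0, "dz": 0, "wx": 0, "wy": 0, "wz": 0, "gripper": 255}]'

```text
time: 21.27
tool_pos: [0.5718, 0.0044, 0.1287]
ee_rot: [3.14, -0.006, -0.052]
wrist_force: [7.1, 0.1, -3.4]
width: 0.0
finger_force: 3.3
```

carry_out --deltas '[{"dx": -0.05, "dy": 0, "dz": 0, "wx": 0, "wy": 0, "wz": 0.05, "gripper": 255}, {"dx": 0, "dy": 0, "dz": 0, "wx": 0, "wy": 0, "wz": 0, "gripper": 255}, {"dx": 0, "dy": 0, "dz": 0, "wx": 0, "wy": 0, "wz": 0, "gripper": 255}]'

```text
time: 21.52
tool_pos: [0.5716, 0.0044, 0.1287]
ee_rot: [3.14, -0.009, -0.058]
wrist_force: [9.0, -1.0, -6.2]
width: 0.0003
finger_force: 4.5
```

```bash
python3 - <<'E'
from h import *
im=eyes.snapshot("scene")[:,:,::-1].copy(); t=eyes.snapshot("top")[:,:,::-1].copy()
cv2.imwrite("pics/f.png",np.hstack([cv2.resize(im[95:195,275:385],None,fx=4,fy=4,interpolation=3),cv2.resize(t[150:250,100:190],None,fx=4,fy=4,interpolation=3)]))
E
```

```text
(no output)
```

View pics/f.png

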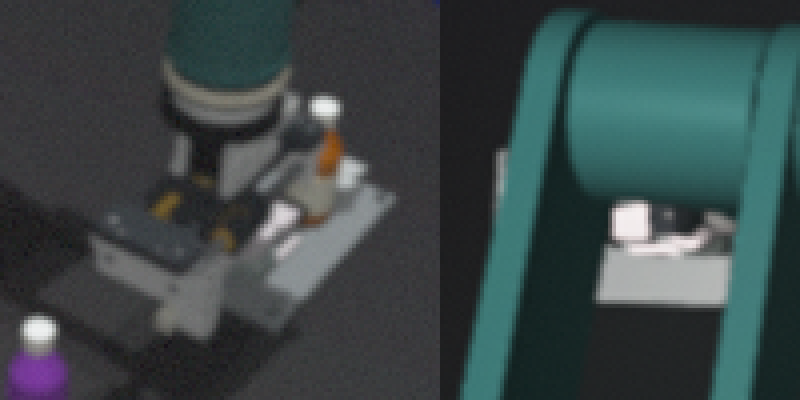

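Scene half: the jaw is against the bottle, which stands upright with its cap at (325,107), and the lever is pushed round under the gripper. The TCP stopped advancing and the force is rising, so this is the end stop. I raise the press in small steps.

carry_out --deltas '[{"dx": -0.05, "dy": 0, "dz": 0, "wx": 0, "wy": 0, "wz": 0, "gripper": 255}, {"dx": 0, "dy": 0, "dz": 0, "wx": 0, "wy": 0, "wz": 0, "gripper": 255}, {"dx": 0, "dy": 0, "dz": 0, "wx": 0, "wy": 0, "wz": 0, "gripper": 255}]'

```text
time: 21.87
tool_pos: [0.5714, 0.0044, 0.1288]
ee_rot: [3.14, -0.011, -0.058]
wrist_force: [11.8, -0.4, -8.6]
width: 0.0005
finger_force: 5.7
```

carry_out --deltas '[{"dx": -0.05, "dy": 0, "dz": 0, "wx": 0, "wy": 0, "wz": 0, "gripper": 255}, {"dx": 0, "dy": 0, "dz": 0, "wx": 0, "wy": 0, "wz": 0, "gripper": 255}, {"dx": 0, "dy": 0, "dz": 0, "wx": 0, "wy": 0, "wz": 0, "gripper": 255}, {"dx": 0, "dy": 0, "dz": 0, "wx": 0, "wy": 0, "wz": 0, "gripper": 255}, {"dx": 0, "dy": 0, "dz": 0, "wx": 0, "wy": 0, "wz": 0, "gripper": 255}]'

```text
time: 22.28
tool_pos: [0.5712, 0.0044, 0.1288]
ee_rot: [3.14, -0.013, -0.058]
wrist_force: [13.2, 1.6, -9.7]
width: 0.0006
finger_force: 6.8
```

carry_out --deltas '[{"dx": -0.03, "dy": 0, "dz": 0, "wx": 0, "wy": 0, "wz": 0, "gripper": 255}, {"dx": 0, "dy": 0, "dz": 0, "wx": 0, "wy": 0, "wz": 0, "gripper": 255}, {"dx": 0, "dy": 0, "dz": 0, "wx": 0, "wy": 0, "wz": 0, "gripper": 255}, {"dx": 0, "dy": 0, "dz": 0, "wx": 0, "wy": 0, "wz": 0, "gripper": 255}, {"dx": 0, "dy": 0, "dz": 0, "wx": 0, "wy": 0, "wz": 0, "gripper": 255}, {"dx": 0, "dy": 0, "dz": 0, "wx": 0, "wy": 0, "wz": 0, "gripper": 255}, {"dx": 0, "dy": 0, "dz": 0, "wx": 0, "wy": 0, "wz": 0, "gripper": 255}, {"dx": 0, "dy": 0, "dz": 0, "wx": 0, "wy": 0, "wz": 0, "gripper": 255}]'

```text
time: 22.95
tool_pos: [0.5711, 0.0044, 0.1289]
ee_rot: [3.14, -0.015, -0.058]
wrist_force: [15.5, -0.4, -10.8]
width: 0.0002
finger_force: 7.5
```

The press held at 15.5 N horizontal, 18.9 N total, for over 0.5 s. I back off and rise.

carry_out --deltas '[{"dx": 0.2, "dy": 0, "dz": 0, "wx": 0, "wy": 0, "wz": 0, "gripper": 255}, {"dx": 0.5, "dy": 0, "dz": 0, "wx": 0, "wy": 0, "wz": 0, "gripper": 255}, {"dx": 1, "dy": 0, "dz": 0, "wx": 0, "wy": 0, "wz": 0, "gripper": 255}, {"dx": 0.8, "dy": 0, "dz": 0, "wx": 0, "wy": 0, "wz": 0, "gripper": 255}, {"dx": 0, "dy": 0, "dz": -0.5, "wx": 0, "wy": 0, "wz": 0, "gripper": 255}, {"dx": 0, "dy": 0, "dz": -1, "wx": 0, "wy": 0, "wz": 0, "gripper": 255}, {"dx": 0, "dy": 0, "dz": -1, "wx": 0, "wy": 0, "wz": 0, "gripper": 255}, {"dx": 0, "dy": 0, "dz": -1, "wx": 0, "wy": 0, "wz": 0, "gripper": 255}, {"dx": 0, "dy": 0, "dz": -1, "wx": 0, "wy": 0, "wz": 0, "gripper": 255}, {"dx": 0, "dy": 0, "dz": -1, "wx": 0, "wy": 0, "wz": 0, "gripper": 255}, {"dx": 0, "dy": -1, "dz": -0.5, "wx": 0, "wy": 0, "wz": 0, "gripper": 255}, {"dx": 0, "dy": 1, "dz": 0, "wx": 0, "wy": 0, "wz": 0, "gripper": 255}, {"dx": 0, "dy": 1, "dz": 0, "wx": 0, "wy": 0, "wz": 0, "gripper": 255}, {"dx": 0, "dy": 1, "dz": 0, "wx": 0, "wy": 0, "wz": 0, "gripper": 255}, {"dx": 0, "dy": 1, "dz": 0, "wx": 0, "wy": 0, "wz": 0, "gripper": 255}, {"dx": 0, "dy": 0, "dz": 0, "wx": 0, "wy": 0, "wz": 0, "gripper": 255}, {"dx": 0, "dy": 0, "dz": 0, "wx": 0, "wy": 0, "wz": 0, "gripper": 255}]'

```text
time: 24.37
tool_pos: [0.6119, -0.0583, 0.249]
ee_rot: [3.141, 0.0, -0.06]
wrist_force: [-0.3, 0.2, 0.9]
width: 0.0008
finger_force: 0.0
```

```bash
python3 - <<'E'
from h import *
im=eyes.snapshot("scene")[:,:,::-1].copy(); t=eyes.snapshot("top")[:,:,::-1].copy()
cv2.imwrite("pics/g.png",np.hstack([cv2.resize(im[95:290,190:385],None,fx=2,fy=2,interpolation=3),cv2.resize(t[150:250,100:190],None,fx=4,fy=4,interpolation=3)[:390]]))
E
```

```text
(no output)
```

View pics/g.png

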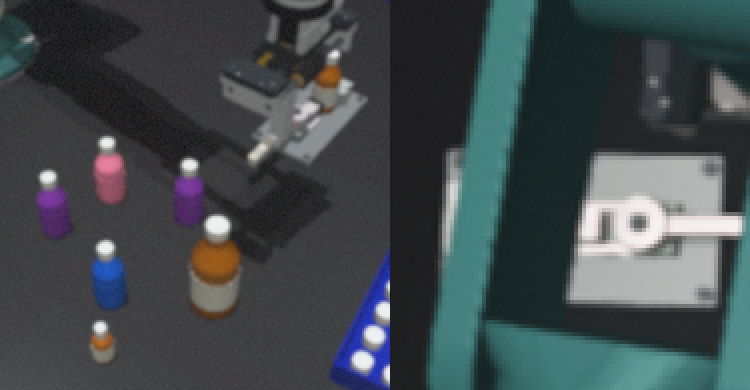

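The lever bar now lies along the clamp's -y, parallel to the plate edge (top half, y≈225). The bottle stands upright in the vee (scene half, cap at (333,60)), and the other bottles are in place. I hand in.

```bash
python3 -c "
from bench import robot
print(robot.close_job())"
```

```text
the job is handed in; nothing more can be done
None
```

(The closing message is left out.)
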